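# Probe into the dry block's free well

### The job

Take the cordless temperature probe with the orange head out of its parking stand and lower it, held upright, into the free well of the dry block heater, the one with the blue ring, until its flange rests on the ring; do not drop it in. Let go of it there. Leave the black-headed probe and the red-capped tube where they are.

Things in the scene. Friction and masses are not known exactly. Their poses are not given: they have to be found in the camera images.
- probe_head (a point): Centre of the orange head (upright cylinder 24 mm across, 48 mm high; grip it from above, any yaw) of the loose 120 g probe. Under the head a 52 mm flange, 4 mm thick, its underside 28 mm below this point; below that a rod 14 mm across, 60 mm long. It stands in a 22 mm hole of a fixed white stand (64 x 160 x 72 mm high), flange on its top, 90 mm from the black probe. z points up the probe.
- well_mouth (a point): Centre of the free well's mouth, at the top of the blue ring round it (50 mm outside, 32 mm inside, 4 mm high), 94 mm above the worktop. The well is vertical, 32 mm across, 74 mm deep, in a fixed aluminium block in a white heater, which has two wells 80 mm apart; which is free varies. With the flange on the ring, the probe's head centre is 28 mm above this point. z points up.
- spare_head (a point): Centre of the black head of the other probe, otherwise just like the orange one; it stands in the other hole of the parking stand and stays there.
- tube: Sample tube with a red cap, 36 mm across and 12 mm high, that stands in the block's other well and stays there. Origin at the centre of the cap's underside, level with the block's top; z points up. It rises 8 mm above the blue ring.
Things that resemble listed ones, but are neither listed nor needed, are in the scene too. What is shaped like the part that bears probe_head but purple or yellow is not meant.

How it is judged (in metres and radians):
On the way, in this order (a step that is already met when the one before it is completed fails the run):
1. the orange-headed probe is out of the stand, its rod's tip above the stand's top (height (world z) of probe_head above 0.165 m and contact force between the fingers and probe above 0.5 N), for 0.05 s.
2. still held, its rod is at least 35 mm deep in the free well (z of probe_head in the frame of well_mouth below 0.053 m and horizontal distance between probe_head and well_mouth below 0.02 m and contact force between the fingers and probe above 0.5 N).
At the end, for the whole second after the job is handed in: The orange-headed probe stands at rest in the free well, released, upright within 10 degrees, its flange on the blue ring (head centre 20 to 35 mm above the well's mouth, within 15 mm of its axis) (z of probe_head in the frame of well_mouth between 0.02 and 0.035 m and horizontal distance between probe_head and well_mouth below 0.015 m and angle between probe_head's own z axis and vertical below 0.17 rad and linear speed of probe below 0.02 m/s); the robot touches nothing.
It fails at once if the black-headed probe is moved by more than 20 mm (distance of spare_head from where it was at the start of the episode above 0.02 m).
It fails at once if the red-capped tube is moved by more than 15 mm (distance of tube from where it was at the start of the episode above 0.015 m).
It also fails if it takes over 40 s, if anything falls off the work surface, if the arm or the gripper's body presses on something with over 40 N, if the wrist force passes 120 N, or if a joint passes its speed limit or range.

### The arm

A 6-joint arm with a two-finger parallel gripper is mounted at the origin on a cart in front of the work surface, level with it; the furniture and walls round the work are solid. World frame = base frame: x ahead of the robot, y to its left, z up, the work surface at z = 0. Lengths are in m, angles in degrees, forces in N, time in s.
With the tool pointing down it reaches from about 0.325 to 0.85 m from the base axis. Payload 15.5 kg.
Tool frame: the origin (TCP) lies at the very end of the fingers, on their centre line; the grasp point (between the pads) lies 19 mm behind it; y points along the fingers, x is the direction in which the jaws open and shut, and the axes are right-handed (so a half turn about y gives the same grasp; the last joint's range is limited). The gripper opens to 91 mm and grips with 3 to 60 N. Pads are 32 mm wide; open, the fingers measure 118 mm over their backs; the gripper's body (76 mm by 178 mm) begins 60 mm behind the grasp point.
Start: joints at [-78.123, 28.281, 77.091, -0, 74.628, -5.472], TCP at [0.186, -0.597, 0.214] pointing down, gripper open.
Joint ranges: [-166.48, 166.48], [-47.26, 123.95], [12.59, 153.08], [-70.14, 250.14], [6.76, 159.57], [-176.63, 176.63]. Speed limits (degrees/s): [108.29, 108.29, 147.25, 172.46, 172.46, 172.46].

### API

Orientations are given as [roll, pitch, yaw] about the fixed x, y, z axes, in that order (R = Rz(yaw) Ry(pitch) Rx(roll)).
In Python, from workcell import sense, grab_frame, camera_model, bot gives the robot as it stands. The module is installed in compiled form; this text tells all that it offers.
- The arm moves only by the tool send_rows, never from a script. Its argument "increments" is a list that holds one entry, the list of rows, each a list of 4 numbers: the shift along the tool's x, y, z scaled (see below), then the turn about the tool's y scaled (see below). A call has 1 to 20 rows; each row shifts and turns the commanded pose from where the row before left it, along the tool's axes as they then stand; what a row does not reach is not made up. The controller multiplies each number of a shift by 0.03 m and each number of a turn by 4 degrees. A row lasts 1/12 s, in which the tool goes at most 41.7 mm and 7.16 degrees, less where a joint would pass 70% of its speed; a pose out of reach is approached as far as the arm can. A call with a number of a shift or a turn outside -1 to 1 is refused whole. A call with a gripper value outside its range is refused whole. "gripper" is the gripper command: -1 is shut, 1 is fully open, values between are in proportion, set as the call begins (left out, the last holds). The fingers move at their own pace and stop on an object; "newtons" is the grip in N (left out, the last holds). Time passes only in rows, so rows that do not move let the fingers close. It gives the time, the measured TCP pose, the force and the opening at its end, in the units of the state.
- sense(): the state, without advancing time (a new reading comes with each control period).
- grab_frame(name): name is "side" or "top"; returns (picture, depth): 384x512x3 uint8, blue, green, red; 384x512 float32, m along the optical axis (not along the pixel's ray), 0 where there is no reading.
- camera_model(name): a dict with "intrinsics" (3x3 intrinsics, pixels), "eye" and "attitude" of the camera in the world. Camera axes: x right, y down, z forward; pixel columns grow to the right and rows downward; lengths in m; the calibration is good to about 2 mm. A picture is of the moment at which its call begins. camera_model takes no time and is no camera call.
- bot.hand_in(): hands the job in, once; it reports no verdict.
The state is a dict: "time_s": time; "joints": joint angles; "qd": joint speeds; "tau": joint torques, N m; "eef_pos": TCP position; "orientation": TCP orientation; "contact_force": force on the tool from outside, world axes, zero at the start; "torque": the same for the moment, N m; "opening": opening from 0.0 (shut) to 1.0 (fully open).
Only numpy, scipy, OpenCV 4.12 (cv2) and the standard library are available. Lean on these libraries where they do the work, as an engineer would, in place of code of your own. Each camera call takes 0.05 s, during which the arm holds its last target.

## Working session

There is one attempt and no reset: what is moved stays moved. The work goes in short steps, Python scripts to look and compute and a tool call to move; the robot and the scene stay as the last step left them, time stands still between calls to the robot, and variables do not carry over. Pictures are saved under pics/ and viewed, and the job is handed in when it is done.

Besides the shell and the picture viewer there is one more tool, called after ">>>" as name(argument=value, ...), one argument or row to a line, values as JSON. send_rows: Moves the arm, as the interface text tells. Shifts and turns lie within -1 to 1; 1 stands for 0.03 m of shift or 4 degrees of turn. Its arguments: {"type":"object","properties":{"increments":{"type":"array"},"gripper":{"type":"number"},"newtons":{"type":"number"}},"required":["increments"]}

```bash
mkdir -p pics; cat > h.py <<'E'
import numpy as np, cv2
from workcell import sense, grab_frame, camera_model, bot
def cam(n):
    m=camera_model(n); return np.array(m["intrinsics"]),np.array(m["eye"]),m["attitude"]
E
python3 - <<'E'
from h import *
for n in("side","top"):
    print(camera_model(n))
    p,d=grab_frame(n); cv2.imwrite(f"pics/{n}0.png",p); np.savez(f"{n}0.npz",p=p,d=d)
print(sense())
E
```

```text
{'intrinsics': array([[462.54765522,   0.        , 255.33059525],
       [  0.        , 462.54765522, 192.11725989],
       [  0.        ,   0.        ,   1.        ]]), 'eye': array([0.16433737, 0.68965646, 0.78935258]), 'attitude': array([-128.39506961,    0.51164029, -157.52455017])}
{'intrinsics': array([[471.90411214,   0.        , 244.56758073],
       [  0.        , 471.90411214, 194.72734752],
       [  0.        ,   0.        ,   1.        ]]), 'eye': array([ 0.25110406, -0.1105633 ,  1.33113784]), 'attitude': array([-169.2096705 ,    0.68160392,  -88.94403963])}
{'time_s': 0.1, 'joints': array([-7.81229807e+01,  2.83110569e+01,  7.71234936e+01,  1.09095030e-03,
        7.46266975e+01, -5.47305415e+00]), 'qd': array([ 0.00046231, -0.06337514,  0.00184706, -0.03727915,  0.01534376,
        0.02366663]), 'tau': array([ 1.07167150e-03, -8.80245996e+01, -3.82542336e+01,  7.07650068e-02,
        4.81943018e-02, -2.27875046e-05]), 'eef_pos': array([ 0.18630808, -0.59623944,  0.2134013 ]), 'orientation': array([-8.99931115e+01,  6.08684608e-02, -7.26502127e+01]), 'contact_force': array([-0.33956439, -0.45273356, -0.54368931]), 'torque': array([-0.00206234, -0.02746913, -0.02052899]), 'opening': 1.0008417137211552}
```

View pics/side0.png

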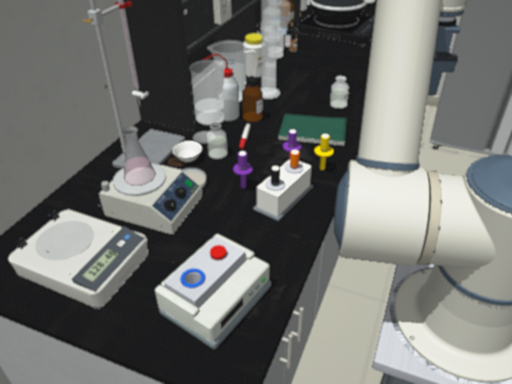

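View pics/top0.png

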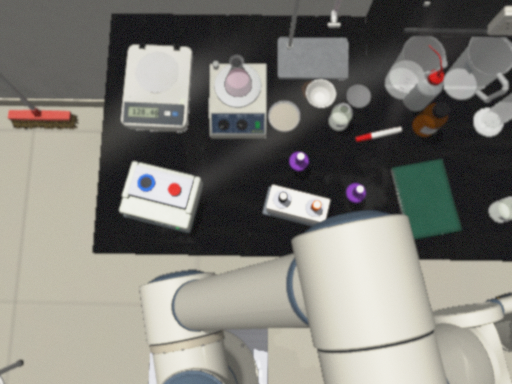

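Side view: the orange head is at (295,158) and the black at (276,175), both in the white stand. Lookalikes are purple at (242,160) and (292,140), and yellow at (323,150). The blue ring is at (193,278) and the red cap at (218,252). In the top view, orange is at (316,207), black (284,199), ring (147,183) and red cap (175,190). The orange head in the white stand fits the description. Next I'll measure it and confirm with a crop.

```bash
cat >> h.py <<'E'
from scipy.spatial.transform import Rotation as Ro
def ray(n,uv):
    K,e,a=cam(n); R=Ro.from_euler('xyz',a,degrees=True).as_matrix()
    return e,R@np.linalg.solve(K,[uv[0],uv[1],1.])
def onplane(n,uv,z):
    e,d=ray(n,uv); return e+d*(z-e[2])/d[2]
def proj(n,P):
    K,e,a=cam(n); R=Ro.from_euler('xyz',a,degrees=True).as_matrix()
    q=K@(R.T@(np.array(P)-e)); return q[:2]/q[2]
def deproj(n,d):
    K,e,a=cam(n); R=Ro.from_euler('xyz',a,degrees=True).as_matrix()
    v,u=np.mgrid[:384,:512]; 
    return e+((np.stack([u,v,np.ones_like(u)],-1)@np.linalg.inv(K).T)*d[...,None])@R.T
E
python3 - <<'E'
from h import *
B={"orange":((5,22),120,90),"blue":((100,125),120,60),"red":((0,4),150,90)}
for n in("side","top"):
    z=np.load(f"{n}0.npz");p,d=z["p"],z["d"];P=deproj(n,d);h=cv2.cvtColor(p,cv2.COLOR_BGR2HSV)
    ctr={"side":{"orange":(295,158),"black":(276,175),"blue":(193,278),"red":(218,252)},"top":{"orange":(316,207),"black":(284,199),"blue":(147,183),"red":(175,190)}}[n]
    for c,(u,v) in ctr.items():
        m=np.zeros((384,512),bool); m[v-22:v+23,u-22:u+23]=1
        H,S,V=h[...,0],h[...,1],h[...,2]
        if c=="black": m&=(V<70)&(P[...,2]>.085)
        elif c=="red": m&=((H<5)|(H>174))&(S>150)
        else: m&=(H>=B[c][0][0])&(H<=B[c][0][1])&(S>B[c][1])&(V>60)
        ys,xs=np.nonzero(m)
        zz=P[m][:,2]; zt={"orange":.124,"black":.124,"blue":.094,"red":.102}[c]
        print(n,c,m.sum(),"bbox",xs.min(),xs.max(),ys.min(),ys.max(),"z pct",np.percentile(zz,[5,50,95]).round(3))
        top=m&(abs(P[...,2]-zt)<.006)
        if top.sum(): 
            yy,xx=np.nonzero(top);(cx,cy),r=cv2.minEnclosingCircle(np.stack([xx,yy],1).astype(np.float32)); print("   top n",top.sum(),"centroid plane",onplane(n,(xx.mean(),yy.mean()),zt).round(4),"circ",onplane(n,(cx,cy),zt).round(4), "bbox size",np.ptp(P[top],0).round(3))
a=cv2.imread("pics/side0.png")[130:230,220:350];b=cv2.imread("pics/top0.png")[140:250,250:380]
cv2.imwrite("pics/crop.png",np.hstack([cv2.resize(a,(400,308)),cv2.resize(b,(364,308))]))
E
```

```text
side orange 120 bbox 290 300 151 167 z pct [0.041 0.105 0.122]
   top n 18 centroid plane [ 0.4553 -0.2672  0.124 ] circ [ 0.4571 -0.2706  0.124 ] bbox size [0.018 0.018 0.007]
side black 88 bbox 256 279 170 185 z pct [0.087 0.104 0.12 ]
   top n 11 centroid plane [ 0.4774 -0.176   0.124 ] circ [ 0.479  -0.1786  0.124 ] bbox size [0.019 0.006 0.004]
side blue 200 bbox 181 204 269 287 z pct [0.091 0.093 0.094]
   top n 192 centroid plane [0.5168 0.1779 0.094 ] circ [0.5163 0.178  0.094 ] bbox size [0.046 0.047 0.007]
side red 162 bbox 211 225 246 258 z pct [0.098 0.101 0.103]
   top n 159 centroid plane [0.4976 0.1021 0.102 ] circ [0.4974 0.1026 0.102 ] bbox size [0.032 0.033 0.009]
top orange 18 bbox 312 317 205 210 z pct [0.094 0.112 0.125]
   top n 5 centroid plane [ 0.4504 -0.2732  0.124 ] circ [ 0.4515 -0.2734  0.124 ] bbox size [0.004 0.008 0.011]
top black 9 bbox 263 294 180 215 z pct [0.096 0.103 1.331]
top blue 135 bbox 138 154 175 190 z pct [0.029 0.093 0.099]
   top n 107 centroid plane [0.5152 0.1744 0.094 ] circ [0.5163 0.1745 0.094 ] bbox size [0.042 0.045 0.011]
top red 98 bbox 169 179 184 194 z pct [0.098 0.102 0.106]
   top n 97 centroid plane [0.4976 0.0965 0.102 ] circ [0.4973 0.0963 0.102 ] bbox size [0.028 0.028 0.012]
```

View pics/crop.png

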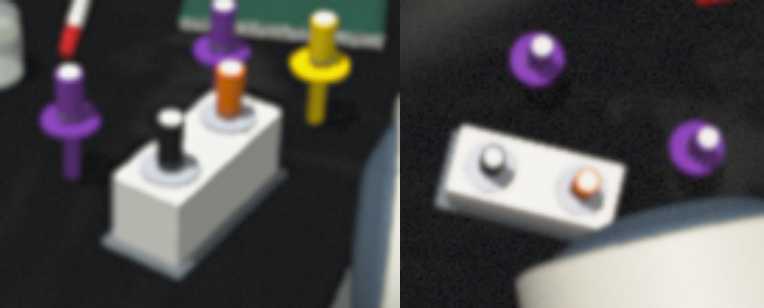

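The crop confirms it: the orange-bodied head with a white top is in the stand's far hole, the black one is in the near hole, and the purple and yellow ones stand outside the stand. I'll use the white top faces to refine the positions, and also measure the neighbours for finger clearance.

```bash
python3 - <<'E'
from h import *
def tri(a,b):
    (e1,d1),(e2,d2)=ray("side",a),ray("top",b)
    s=np.linalg.lstsq(np.stack([d1,-d2],1),e2-e1,rcond=None)[0]
    p,q=e1+s[0]*d1,e2+s[1]*d2; return (p+q)/2,np.linalg.norm(p-q)
seeds={"orange":((295,152),(316.8,205)),"black":((275,169),(283,196)),"purpA":((242,154),(300,156)),"purpB":((292,132),(358,189))}
I={n:np.load(f"{n}0.npz")["p"] for n in("side","top")}
res={}
for k,(a,b) in seeds.items():
    c=[]
    for n,s in(("side",a),("top",b)):
        g=cv2.cvtColor(I[n],cv2.COLOR_BGR2HSV).astype(int); u,v=map(int,s)
        w=np.zeros((384,512),bool); w[v-5:v+6,u-5:u+6]=1
        m=w&(g[...,2]>170)&(g[...,1]<90)
        l,lab,st,ce=cv2.connectedComponentsWithStats(m.astype(np.uint8))
        i=min(range(1,l),key=lambda i:np.hypot(*(ce[i]-s)) if st[i,4]>5 else 99) 
        c.append(ce[i]); print(k,n,ce[i].round(1),st[i,:].tolist(),onplane(n,ce[i],.124).round(4))
    print("   tri",*[np.round(x,4) for x in tri(*c)])
cb=[np.array([(181+204)/2,278.]),np.array([146.,182.5])]
print("ring tri",tri(*cb))
z=np.load("side0.npz");P=deproj("side",z["d"]);h=cv2.cvtColor(z["p"],cv2.COLOR_BGR2HSV)
m=(h[...,0]>22)&(h[...,0]<32)&(h[...,1]>120);m[:,:310]=0;m[:,340:]=0;m[:120]=0
print("yellow",np.percentile(P[m],[5,50,95],axis=0).round(3))
E
```

```text
orange side [294.5 150.9] [291, 149, 8, 5, 30] [ 0.4622 -0.2817  0.124 ]
orange top [316.4 203.1] [311, 200, 11, 8, 75] [ 0.4619 -0.2786  0.124 ]
   tri [ 0.4613 -0.2783  0.1263] 0.0003
black side [276.3 168.4] [272, 166, 9, 9, 36] [ 0.4787 -0.1907  0.124 ]
black top [283.3 194.3] [278, 191, 11, 9, 81] [ 0.4837 -0.1927  0.124 ]
   tri [ 0.4819 -0.1933  0.1221] 0.0044
purpA side [241.9 153.2] [239, 151, 7, 5, 30] [ 0.5852 -0.2211  0.124 ]
purpA top [300.3 155.9] [297, 153, 8, 7, 47] [ 0.5876 -0.2373  0.124 ]
   tri [ 0.5921 -0.2383  0.1114] 0.0021
purpB side [292.2 131.1] [289, 129, 7, 5, 27] [ 0.5001 -0.3738  0.124 ]
purpB top [359.5 188.7] [356, 185, 8, 8, 52] [ 0.5017 -0.3909  0.124 ]
   tri [ 0.5052 -0.3936  0.1116] 0.002
ring tri (array([0.51732326, 0.17526562, 0.09030883]), np.float64(0.0015553807422774217))
yellow [[ 0.396 -0.517 -0.002]
 [ 0.413 -0.398  0.062]
 [ 0.46  -0.384  0.106]]
```

>>> send_rows(
  increments=[
    [[0, 0, 0, -1], [0, 0, 0, -1], [0, 0, 0, -1], [0, 0, 0, -1], [0, 0, 0, -1], [0, 0, 0, -1], [0, 0, 0, -1], [0, 0, 0, -1], [0, 0, 0, -1], [0, 0, 0, -1], [0, 0, 0, -1], [0, 0, 0, -1], [0, 0, 0, -1], [0, 0, 0, -1], [0, 0, 0, -0.65], [0, 0, 0, 0]],
  ],
  gripper=0.4,
)

```text
time_s: 1.43
eef_pos: [0.1863, -0.5964, 0.2136]
orientation: [-90.0, 0.0, -13.9]
contact_force: [0.6, -0.0, -0.5]
opening: 0.7
```

>>> send_rows(
  increments=[
    [[0.2, 0, 0.4, 0], [0.4, 0, 0.75, 0], [0.4, 0, 0.75, 0], [0.4, 0, 0.75, 0], [0.4, 0, 0.75, 0], [0.4, 0, 0.75, 0], [0.4, 0, 0.75, 0], [0.4, 0, 0.75, 0], [0.4, 0, 0.75, 0], [0.4, 0, 0.75, 0], [0.4, 0, 0.75, 0], [0.4, 0, 0.75, 0], [0.4, 0, 0.75, 0], [0.4, 0, 0.75, 0], [0.4, 0, 0.75, 0], [0.4, 0, 0.75, 0], [0.2, 0, 0.6, 0], [0, 0, 0, 0], [0, 0, 0, 0]],
  ],
)

```text
time_s: 3.02
eef_pos: [0.4621, -0.2854, 0.2138]
orientation: [-90.0, 0.0, -14.0]
contact_force: [-2.0, 0.0, -0.4]
opening: 0.699
```

>>> send_rows(
  increments=[
    [[-0.06, 0.2, 0.19, 0], [0, 0.6, 0, 0], [0, 0.6, 0, 0], [0, 0.6, 0, 0], [0, 0, 0, 0], [0, 0, 0, 0]],
  ],
)

```text
time_s: 3.52
eef_pos: [0.4605, -0.2806, 0.1534]
orientation: [-90.0, 0.1, -14.1]
contact_force: [0.9, -0.6, -0.2]
opening: 0.696
```

```bash
python3 - <<'E'
from h import *
s=sense();print(s["eef_pos"])
p,d=grab_frame("side");P=s["eef_pos"]
print(proj("side",P),proj("side",[P[0],P[1],.124]))
cv2.imwrite("pics/side1.png",cv2.resize(p[90:230,210:380],None,fx=4,fy=4,interpolation=cv2.INTER_CUBIC))
E
```

```text
[ 0.46052997 -0.28060975  0.15336287]
[295.46703079 141.64048739] [294.95989515 151.24485744]
```

View pics/side1.png

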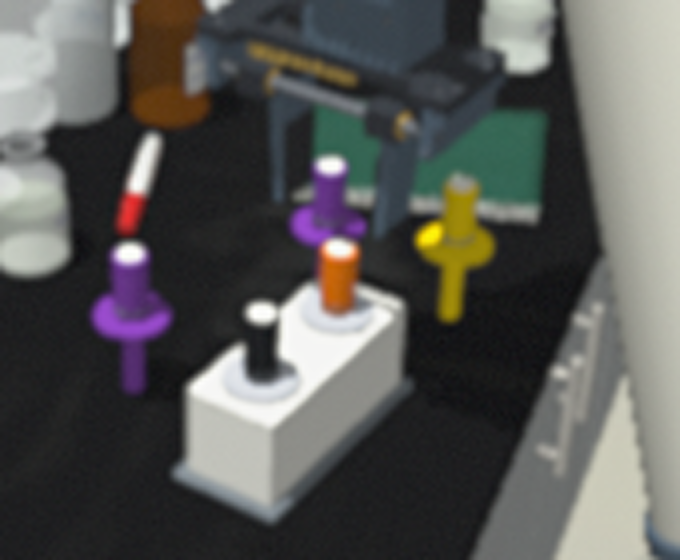

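The fingers straddle the orange head: its top is at about (295,152), and the predicted projection is (295,151). I'll descend and grip.

>>> send_rows(
  increments=[
    [[0, 0.5, 0, 0], [0, 0.5, 0, 0], [0, 0.5, 0, 0], [0, 0.4, 0, 0], [0, 0.3, 0, 0], [0, 0.1, 0, 0], [0, 0, 0, 0], [0, 0, 0, 0]],
  ],
)

```text
time_s: 4.23
eef_pos: [0.4618, -0.281, 0.0856]
orientation: [-90.0, -0.0, -14.1]
contact_force: [-0.7, -0.6, 0.8]
opening: 0.703
```

>>> send_rows(
  increments=[
    [[0, 0, 0, 0], [0, 0, 0, 0], [0, 0, 0, 0], [0, 0, 0, 0], [0, 0, 0, 0], [0, 0, 0, 0], [0, 0, 0, 0], [0, 0, 0, 0], [0, 0, 0, 0], [0, 0, 0, 0], [0, 0, 0, 0], [0, 0, 0, 0]],
  ],
  gripper=-1,
  newtons=25,
)

```text
time_s: 5.23
eef_pos: [0.4614, -0.2806, 0.0849]
orientation: [-90.0, 0.0, -14.0]
contact_force: [-2.3, 1.3, 5.0]
opening: 0.258
```

>>> send_rows(
  increments=[
    [[0, -0.2, 0, 0], [0, -0.4, 0, 0], [0, -0.5, 0, 0], [0, -0.6, 0, 0], [0, -0.6, 0, 0], [0, -0.6, 0, 0], [0, -0.6, 0, 0], [0, -0.5, 0, 0], [0, -0.3, 0, 0], [0, -0.1, 0, 0], [0, 0, 0, 0], [0, 0, 0, 0]],
  ],
)

```text
time_s: 6.23
eef_pos: [0.4612, -0.2805, 0.2163]
orientation: [-90.0, 0.0, -14.1]
contact_force: [-0.2, 0.1, -0.3]
opening: 0.256
```

```bash
python3 - <<'E'
from h import *
s=sense();print(s["eef_pos"],s["contact_force"],s["opening"])
p,d=grab_frame("side");P=s["eef_pos"]
print(proj("side",P))
cv2.imwrite("pics/side2.png",cv2.resize(p[60:230,190:380],None,fx=4,fy=3.5,interpolation=cv2.INTER_CUBIC))
th=np.radians(s["orientation"][2]);D=np.array([.5165,.1762])-P[:2]
print("dx,dz units",(D[0]*np.cos(th)+D[1]*np.sin(th))/.03,(-D[0]*np.sin(th)+D[1]*np.cos(th))/.03)
E
```

```text
[ 0.46124073 -0.28052569  0.21627804] [-0.20942232  0.10350957 -0.31250421] 0.2561373143337315
[296.32453568 119.99613797]
dx,dz units -1.9093002202362521 15.215893063907222
```

View pics/side2.png

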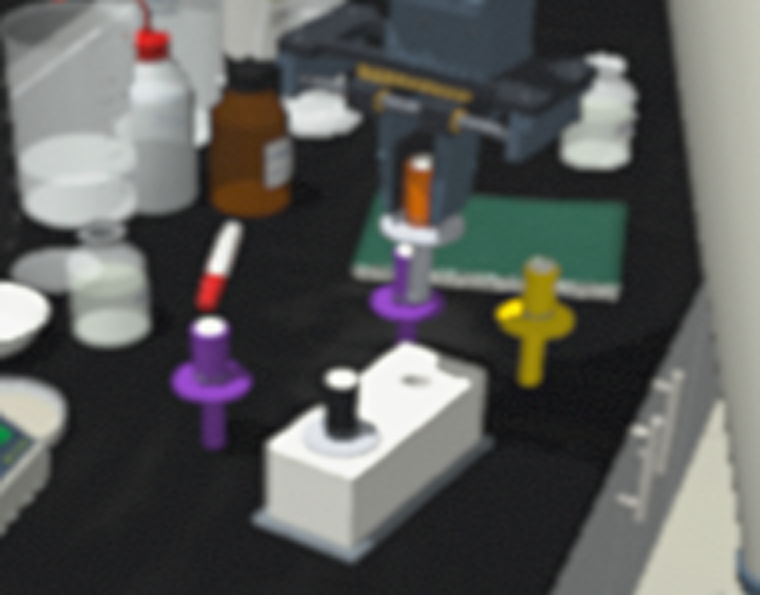

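The probe hangs upright in the fingers with the rod clear of the stand, whose hole is empty at crop (415,380). I'll carry it to the well.

>>> send_rows(
  increments=[
    [[-0.1, -0.3, 0.3, 0], [-0.1, -0.2, 0.6, 0], [-0.1, 0, 0.8, 0], [-0.1, 0, 0.8, 0], [-0.1, 0, 0.8, 0], [-0.1, 0, 0.8, 0], [-0.1, 0, 0.9, 0], [-0.1, 0, 0.9, 0], [-0.1, 0, 0.9, 0], [-0.1, 0, 0.9, 0], [-0.1, 0, 0.9, 0], [-0.1, 0, 0.9, 0], [-0.1, 0, 0.9, 0], [-0.1, 0, 0.9, 0], [-0.1, 0, 0.9, 0], [-0.1, 0, 0.9, 0], [-0.1, 0, 0.8, 0], [-0.1, 0, 0.7, 0], [-0.1, 0, 0.4, 0], [0, 0, 0.2, 0]],
  ],
)

```text
time_s: 7.95
eef_pos: [0.5162, 0.1771, 0.2318]
orientation: [-90.0, 0.0, -14.0]
contact_force: [0.2, -0.7, -0.6]
opening: 0.263
```

>>> send_rows(
  increments=[
    [[0, 0, 0, 0], [0, 0, 0, 0], [0, 0, 0, 0]],
  ],
)

```text
time_s: 8.2
eef_pos: [0.5168, 0.1745, 0.2319]
orientation: [-90.0, 0.0, -14.1]
contact_force: [0.5, -0.1, -1.8]
opening: 0.257
```

```bash
cat > look.py <<'E'
from h import *
import sys
s=sense();print(s["eef_pos"],s["contact_force"],s["opening"])
P=s["eef_pos"]
th=np.radians(s["orientation"][2]);D=np.array([.5165,.1762])-P[:2]
print("dx,dz units",(D[0]*np.cos(th)+D[1]*np.sin(th))/.03,(-D[0]*np.sin(th)+D[1]*np.cos(th))/.03)
o=[]
for n,(a,b) in(("side",(120,190)),("top",(70,130))):
    p,d=grab_frame(n);print(n,proj(n,[.5165,.1762,.094]),proj(n,P+[0,0,.039]),proj(n,P-[0,0,.073]))
    o.append(cv2.resize(p[190-0 if n=="side" else 110:350 if n=="side" else 250,a:a+150],(395,420),interpolation=cv2.INTER_CUBIC))
cv2.imwrite(sys.argv[1],np.hstack(o))
E
python3 look.py pics/l1.png
```

```text
[0.51677412 0.17450194 0.23190344] [ 0.52823381 -0.06048673 -1.81780094] 0.2565481017579892
dx,dz units -0.02264966384049806 0.05267131597588662
side [192.85119565 277.29944407] [183.70423805 208.2140855 ] [189.9559043  253.54570521]
top [145.25662363 182.22351134] [129.33218412 165.86909259] [140.3707356  176.71102651]
```

View pics/l1.png

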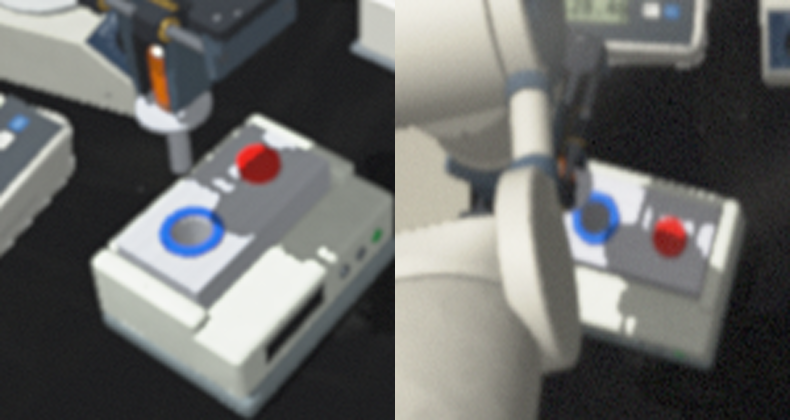

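The rod is above the ring: its tip is at side pixel (188,254), against a predicted (190,253.5), and the ring centre is at (193,277). I'll lower to just above the mouth and recheck.

>>> send_rows(
  increments=[
    [[0, 0.4, 0.05, 0], [0, 0.5, 0, 0], [0, 0.5, 0, 0], [0, 0.2, 0, 0], [0, 0, 0, 0], [0, 0, 0, 0]],
  ],
)

```text
time_s: 8.8
eef_pos: [0.5174, 0.1766, 0.1842]
orientation: [-90.0, 0.0, -14.1]
contact_force: [-0.3, -0.2, 0.1]
opening: 0.254
```

```bash
python3 look.py pics/l2.png
```

```text
[0.51738043 0.17662254 0.18423583] [-0.34558195 -0.22617836  0.14264393] 0.2539654082053783
dx,dz units -0.025040095721348136 -0.020800538725368124
side [192.85119565 277.29944407] [185.61686521 229.09757728] [191.5241157  271.38915789]
top [145.25662363 182.22351134] [133.43300308 170.48187917] [143.69735954 180.51201923]
```

View pics/l2.png

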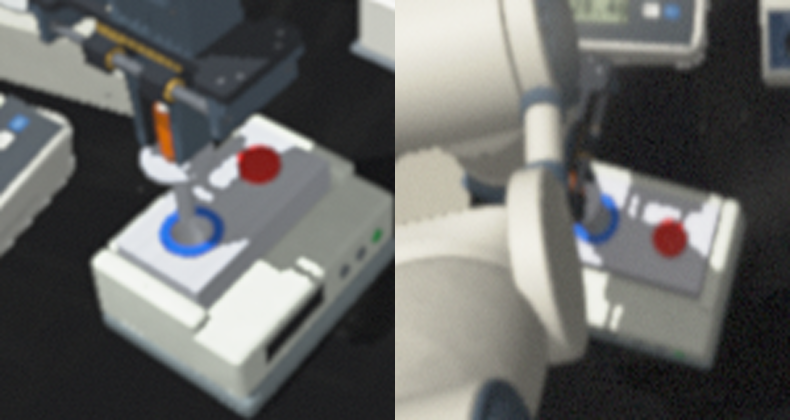

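The rod tip sits in the mouth area at side pixel (191,274), centred within the ring. I'll lower into the well, slowly at the end.

>>> send_rows(
  increments=[
    [[0, 0.2, 0, 0], [0, 0.3, 0, 0], [0, 0.3, 0, 0], [0, 0.3, 0, 0], [0, 0.3, 0, 0], [0, 0.3, 0, 0], [0, 0.3, 0, 0], [0, 0.2, 0, 0], [0, 0.1, 0, 0], [0, 0, 0, 0], [0, 0, 0, 0]],
  ],
)

```text
time_s: 9.82
eef_pos: [0.5174, 0.177, 0.115]
orientation: [-90.0, -0.0, -14.1]
contact_force: [0.7, -0.5, -1.3]
opening: 0.257
```

>>> send_rows(
  increments=[
    [[0, 0.05, 0, 0], [0, 0, 0, 0], [0, 0, 0, 0]],
  ],
)

```text
time_s: 10.07
eef_pos: [0.5174, 0.177, 0.1137]
orientation: [-90.0, -0.0, -14.1]
contact_force: [-0.1, -0.1, -1.4]
opening: 0.259
```

>>> send_rows(
  increments=[
    [[0, 0.07, 0, 0], [0, 0.05, 0, 0], [0, 0, 0, 0], [0, 0, 0, 0]],
  ],
)

```text
time_s: 10.4
eef_pos: [0.5172, 0.1769, 0.1097]
orientation: [-90.0, 0.0, -14.1]
contact_force: [0.5, 0.2, -0.3]
opening: 0.258
```

>>> send_rows(
  increments=[
    [[0, 0.05, 0, 0], [0, 0, 0, 0], [0, 0, 0, 0]],
  ],
)

```text
time_s: 10.65
eef_pos: [0.5172, 0.1769, 0.1083]
orientation: [-90.0, 0.0, -14.1]
contact_force: [0.1, 0.2, -1.2]
opening: 0.26
```

```bash
python3 look.py pics/l3.png
```

```text
[0.51724859 0.17694125 0.10825576] [ 0.08547507  0.21133545 -1.23505712] 0.2599403530133343
dx,dz units -0.018207175912614927 -0.03002764945922068
side [192.85119565 277.29944407] [189.70630852 258.65340308] [195.01996351 296.67480646]
top [145.25662363 182.22351134] [140.47251925 177.53204805] [149.57615169 186.41375003]
```

View pics/l3.png

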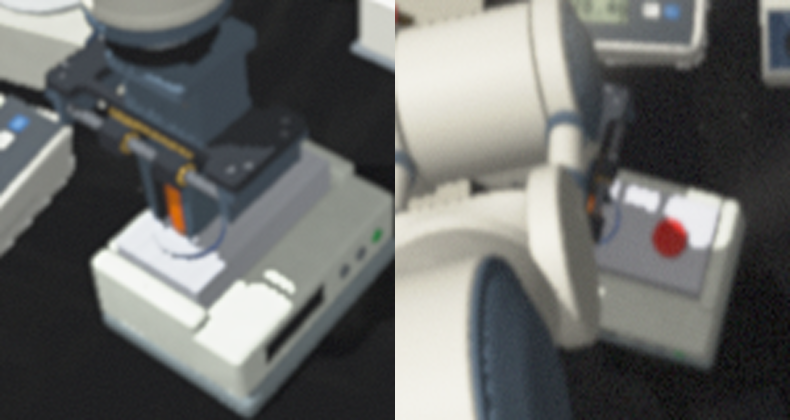

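The rod is deep in the well and the flange is just above the ring. I'll continue in small steps until contact.

>>> send_rows(
  increments=[
    [[0, 0.04, 0, 0], [0, 0, 0, 0], [0, 0, 0, 0]],
  ],
)

```text
time_s: 11.0
eef_pos: [0.5172, 0.1769, 0.1071]
orientation: [-90.0, 0.0, -14.1]
contact_force: [-0.6, 0.0, -2.0]
opening: 0.258
```

>>> send_rows(
  increments=[
    [[0, 0.04, 0, 0], [0, 0, 0, 0], [0, 0, 0, 0]],
  ],
)

```text
time_s: 11.25
eef_pos: [0.5174, 0.177, 0.1068]
orientation: [-90.0, -0.0, -14.0]
contact_force: [-4.8, -0.8, 17.5]
opening: 0.259
```

Contact came at TCP z 0.107, exactly where it was expected for flange on ring. I'll relieve the load slightly and release.

>>> send_rows(
  increments=[
    [[0, -0.02, 0, 0], [0, 0, 0, 0]],
  ],
)

```text
time_s: 11.42
eef_pos: [0.5174, 0.177, 0.1069]
orientation: [-90.0, -0.0, -14.1]
contact_force: [-2.8, -1.3, 9.5]
opening: 0.258
```

>>> send_rows(
  increments=[
    [[0, 0, 0, 0], [0, 0, 0, 0], [0, 0, 0, 0], [0, 0, 0, 0], [0, 0, 0, 0], [0, 0, 0, 0], [0, 0, 0, 0], [0, 0, 0, 0]],
  ],
  gripper=0.3,
)

```text
time_s: 12.08
eef_pos: [0.5173, 0.1769, 0.1065]
orientation: [-90.0, 0.0, -14.1]
contact_force: [0.1, 1.0, 1.1]
opening: 0.651
```

>>> send_rows(
  increments=[
    [[0, -0.2, 0, 0], [0, -0.5, 0, 0], [0, -0.8, 0, 0], [0, -0.8, 0, 0], [0, -0.8, 0, 0], [0, -0.8, 0, 0], [0, -0.5, 0, 0], [0, -0.2, -0.5, 0], [0, 0, -0.8, 0], [0, 0, -0.8, 0], [0, 0, -0.8, 0], [0, 0, -0.8, 0], [0, 0, -0.8, 0], [0, 0, -0.5, 0], [0, 0, 0, 0], [0, 0, 0, 0]],
  ],
)

```text
time_s: 13.42
eef_pos: [0.4808, 0.031, 0.245]
orientation: [-90.0, -0.0, -14.1]
contact_force: [1.4, -0.2, -0.4]
opening: 0.648
```

```bash
python3 look.py pics/l4.png; python3 - <<'E'
from h import *
p,d=grab_frame("side");P=deproj("side",d);h=cv2.cvtColor(p,cv2.COLOR_BGR2HSV)
m=(h[...,0]>=5)&(h[...,0]<=20)&(h[...,1]>140)&(h[...,2]>90);m[:220]=0;m[320:]=0;m[:,:150]=0;m[:,240:]=0
ys,xs=np.nonzero(m);print(m.sum(),xs.min(),xs.max(),ys.min(),ys.max(),np.percentile(P[m],[5,50,95],axis=0).round(3))
for z in(.094,.098,.122,.146):print(z,proj("side",[.5165,.1762,z]).round(1))
cv2.imwrite("pics/z.png",cv2.resize(p[225:315,140:260],None,fx=6,fy=6,interpolation=cv2.INTER_CUBIC))
E
```

```text
[0.4808094  0.03097299 0.24499139] [ 1.41655627 -0.18923964 -0.36908567] 0.6480787163898949
dx,dz units -0.029074433893605534 4.984859685271108
side [192.85119565 277.29944407] [236.47585339 162.45220566] [238.33260446 207.10372725]
top [145.25662363 182.22351134] [189.70834806 180.7352985 ] [195.33826474 190.39477695]
161 182 195 258 278 [[0.508 0.179 0.106]
 [0.513 0.187 0.127]
 [0.526 0.19  0.145]]
0.094 [192.9 277.3]
0.098 [192.7 275.9]
0.122 [191.5 267.6]
0.146 [190.3 259. ]
```

View pics/z.png

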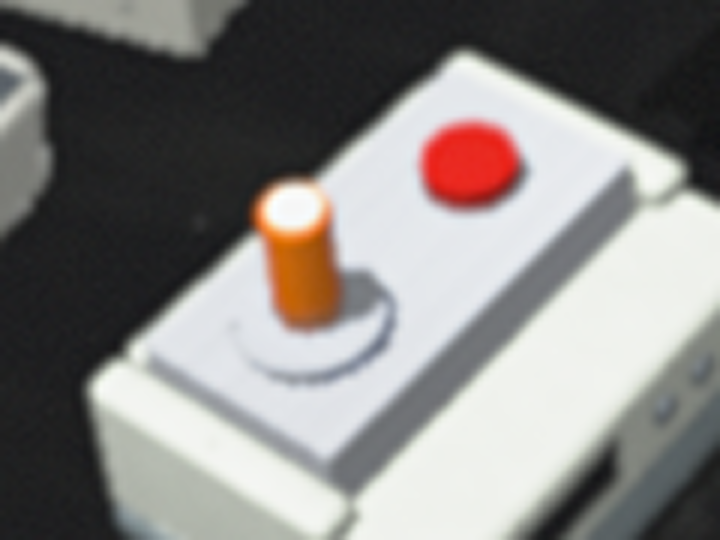

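View pics/l4.png

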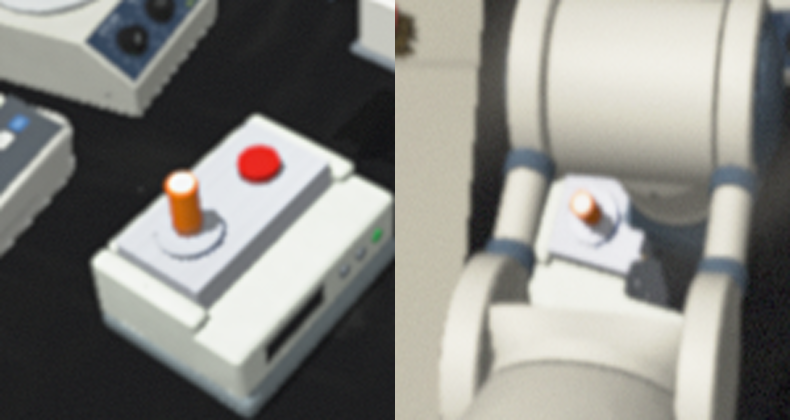

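The head top is at side pixel (189.3,259.5); a seated, centred probe would be at (190.3,259.0). The flange covers the ring, the red cap is in place and the arm is clear, so I'll hand in.

```bash
python3 - <<'E'
from h import *
print(sense()["qd"].round(2),bot.hand_in())
E
```

```text
the job is handed in; nothing more can be done
[ 0.16  0.16  0.08  0.02 -0.05 -0.16] None
```

I gripped the orange-headed probe from above, lifted it out of the stand and lowered it upright into the blue-ringed well. I let go once the flange was on the ring, backed the arm away, and handed the job in at about 13.5 s. The hand-in gave no verdict.

- **Seating:** contact came at TCP height 0.107 m, as predicted for flange on ring, at up to 17.5 N. In the last side view the head top was within about 1 px (roughly 2 mm) of where a seated, centred probe would be. The probe looked upright and the ring was covered.
- **Other items:** the red-capped tube looked unmoved in the last picture. The black-headed probe was in place in the picture taken after the lift. I did not look at it again after carrying the orange probe over it with about 20–30 mm clearance.
- **Disagreement:** the two cameras differed by about 3 mm on the ring and the orange head, so I used values between them. That is well inside the 9 mm clearance between rod and well.

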